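# Take the used filters out of the bench dust extractor

## Robot

A 6-joint arm with a two-finger parallel gripper is mounted at the origin on a cart in front of the work surface, level with it; the furniture and walls round the work are solid. World frame = base frame: x ahead of the robot, y to its left, z up, the work surface at z = 0. Lengths are in mm, angles in rad, forces in N, time in s.
With the tool pointing down it reaches from about 275 to 750 mm from the base axis. Payload 10.2 kg.
Tool frame: the origin (TCP) lies between the finger pads; the fingertips stand 17 mm ahead of it and the grasp point (between the pads) lies 2 mm behind it; z points along the fingers, y is the line along which they close (so a half turn about z gives the same grasp; the last joint's range is limited). The gripper opens to 85 mm and grips with 20 to 120 N. Pads are 22 mm wide; open, the fingers measure 114 mm over their backs; the gripper's body (76 mm by 85 mm) begins 54 mm behind the grasp point. The pads swing forward as they close: fully open they stand 13 mm farther back than shut.
Start: joints at [1.044, 0.313, 1.498, -0, 1.331, -0.223], TCP at [157.066, 500.961, 220.594] pointing down, gripper open.
Joint ranges: [-2.94, 2.94], [-0.97, 2.17], [0.19, 2.56], [-1.23, 4.37], [0.02, 3.11], [-2.88, 2.88]. Speed limits (rad/s): [2.39, 2.39, 3.01, 3.14, 3.14, 3.14].

## Interface

Orientations are given as a unit quaternion [w, x, y, z].
In Python, from rig import * gives the robot as it stands.
- The arm moves only by the tool step_arm, never from a script. Its argument "commands" is text: rows parted by semicolons, each of 7 numbers parted by spaces: the opening, from 0 (shut) to 1 (fully open), then the shift along the tool's x, y, z in cm, then the turn, a rotation vector about the tool's x, y, z in rad. In form: hand x y z rx ry rz; .... A call has 1 to 20 rows; each row is the pose to reach, as a shift and turn from the pose commanded when the call began, along the tool's axes at that moment; what a row does not reach only later rows make up. A row lasts 1/12 s, in which the tool goes at most 41.7 mm and 7.16 degrees, less where a joint would pass 70% of its speed; a pose out of reach is approached as far as the arm can. A call with a gripper value outside its range is refused whole. The fingers move at their own pace and stop on an object; "newtons" is the grip in N (left out, the last holds). Time passes only in rows, so rows that repeat a pose let the fingers close. It gives the time, the measured TCP pose, the force, the opening and the grip force at its end, in the units of the state.
- sense(): the state, without advancing time (a new reading comes with each control period).
- capture(name): name is "scene" or "top" or "wrist"; returns the picture (384x512x3 uint8, red, green, blue); there is no depth.
- camera_model(name): a dict with "mtx" (3x3 intrinsics, pixels), "eye" and "rotation" of the camera in the world. Camera axes: x right, y down, z forward; pixel columns grow to the right and rows downward; lengths in mm; the calibration is good to about 2 mm. A picture is of the moment at which its call begins: read the wrist's pose just before it. camera_model takes no time and is no camera call; for the wrist camera it gives the pose at the moment of the call.
- finish_job(): hands the job in; it is judged then, once.
Trained networks look in the newest picture that a camera, given by its name, has taken for a name from the list of things; names that differ only in an ending like _2 or _b are one class to them, and where a whole thing is asked for, a point or a joint stands for the part that bears it (a point fixed in the world has none). Each returns a list of dicts, best first, with "score" (0 to 1); they miss things now and then, are a little off and sometimes report something else, mostly with a low value. They report only what shows in the picture. A call takes as long as a camera call.
- search_frame(camera, label): "rect" ([centre column, centre row, width, height] in pixels, round what is visible of it).
- trace(camera, label): "mask" (384x512 bool, what is visible of it) and "rect" ([centre column, centre row, width, height] in pixels, round what is visible of it).
- spot_point(camera, label): "xy" ([column, row] in pixels: a listed point, or the origin of a listed thing).
The state is a dict: "time_s": time; "joints": joint angles; "dq": joint speeds; "tau": joint torques, N m; "eef_pos": TCP position; "ee_rot": TCP orientation; "force": force on the tool from outside, world axes, zero at the start; "wrist_torque": the same for the moment, N m; "grip_width": opening from 0.0 (shut) to 1.0 (fully open); "grip_force": force on a finger pad.
Only numpy, scipy, OpenCV 4.12 (cv2) and the standard library are available. Lean on these libraries where they do the work, as an engineer would, in place of code of your own. Each camera call takes 0.05 s, during which the arm holds its last target. There are 200 camera calls.

## Task

The bench dust extractor needs its used filters taken out. On its keypad, before touching anything else, press the big round stop key and then the bar-shaped release key; then, for each filter that is fitted (two or three), swing its holding tab well aside, lift the filter out by its handle without forcing it past the tab, and lay it flat with the handle up in the wooden tray. Once all of them lie in the tray, press the small round reset key; press every key fully down and let it come up again, only one key at a time.

Things in the scene. Friction and masses are not known exactly. Their poses are not given: they have to be found in the camera images.
- extractor: bench dust extractor: fixed grey steel box 140 x 248 x 42 mm (x, y, z), its long side running away from the robot. Origin: centre of its underside, z up. Three open-topped bays at x = +10, y = -80, 0, +80 mm: recesses 88 x 60 mm, 15 mm deep. The tabs' pivots stand on the wide rim on its -x side. A hose spigot 34 mm across sticks out 20 mm at its -y end
- tray: loose open wooden tray 240 x 116 x 22 mm, walls and floor 5 mm, 0.6 kg, on the other side of the keypad. Origin: centre of its underside; x along its long side, z up. The filters fit side by side along its x, 84 mm side across the tray, about 70 mm apart; a filter on its floor has its origin 5 mm above the tray's
- keypad: keypad of the extractor: fixed grey block 150 x 62 x 30 mm on the table between extractor and tray. Origin: centre of its underside; three black keys in a row along its x, 46 mm apart, standing 14 mm proud of its top (key tops 44 mm above the table)
- key_stop (a joint): how far the big round stop key, 30 mm across, at x = +46 mm of the keypad, farthest from the robot, is pressed: 0 up, 0.005 fully down (m); a spring key, about 5 N to hold it fully down, counts as pressed beyond 0.0038, comes up when let go
- key_stop_top (a point): centre of the top face of the big round stop key, 30 mm across, at x = +46 mm of the keypad, farthest from the robot
- key_release (a joint): how far the bar-shaped release key, 12 x 30 mm, at x = -46 mm of the keypad, nearest the robot, is pressed: 0 up, 0.005 fully down (m); a spring key, about 5 N to hold it fully down, counts as pressed beyond 0.0038, comes up when let go
- key_release_top (a point): centre of the top face of the bar-shaped release key, 12 x 30 mm, at x = -46 mm of the keypad, nearest the robot
- key_reset (a joint): how far the small round reset key, 16 mm across, in the middle of the keypad, is pressed: 0 up, 0.005 fully down (m); a spring key, about 5 N to hold it fully down, counts as pressed beyond 0.0038, comes up when let go
- key_reset_top (a point): centre of the top face of the small round reset key, 16 mm across, in the middle of the keypad
- filter0: loose filter of the farthest bay (extractor y = -80 mm), may be absent (None). Grey plate 84 x 56 x 14 mm (x, y, z), pale pleats, on its middle a black handle ridge 30 mm long (x), 10 mm thick (y), top 42 mm above the origin; pinch it across y. Origin: centre of its underside, z up; fitted, its axes agree with the extractor's. 0.12 kg; 2 mm play in the bay, plate top 1 mm below the rim
- tab0 (a joint): angle (rad) of the steel swing tab of the farthest bay (extractor y = -80 mm): 0 points along the extractor's +x over the filter's edge, positive is counter-clockwise from above; turns to 1.65 either way with slight friction (about 1.5 N at the post) and stays where left. The filter is clear beyond about 1.2 either way. Starts within 0.25 of 0
- tab0_post (a point): top centre of the upright black post on the tab of the farthest bay (extractor y = -80 mm): 10 mm across, 22 mm tall, 25 mm from the pivot, top 70 mm above the table; move it round the pivot to turn the tab, a plate 14 mm wide, 5 mm thick, reaching 32 mm from the pivot, its top 48.5 mm above the table
- tab0_pivot (a point): pivot of the tab of the farthest bay (extractor y = -80 mm), at the tab's underside 43.5 mm above the table, at extractor x = -52 mm, in line with the middle of the bay
- bay0 (a point): centre of the floor of the farthest bay (extractor y = -80 mm), 27 mm above the table
- filter1: loose filter of the middle bay (extractor y = 0 mm), may be absent (None). Grey plate 84 x 56 x 14 mm (x, y, z), pale pleats, on its middle a black handle ridge 30 mm long (x), 10 mm thick (y), top 42 mm above the origin; pinch it across y. Origin: centre of its underside, z up; fitted, its axes agree with the extractor's. 0.12 kg; 2 mm play in the bay, plate top 1 mm below the rim
- tab1 (a joint): angle (rad) of the steel swing tab of the middle bay (extractor y = 0 mm): 0 points along the extractor's +x over the filter's edge, positive is counter-clockwise from above; turns to 1.65 either way with slight friction (about 1.5 N at the post) and stays where left. The filter is clear beyond about 1.2 either way. Starts within 0.25 of 0
- tab1_post (a point): top centre of the upright black post on the tab of the middle bay (extractor y = 0 mm): 10 mm across, 22 mm tall, 25 mm from the pivot, top 70 mm above the table; move it round the pivot to turn the tab, a plate 14 mm wide, 5 mm thick, reaching 32 mm from the pivot, its top 48.5 mm above the table
- tab1_pivot (a point): pivot of the tab of the middle bay (extractor y = 0 mm), at the tab's underside 43.5 mm above the table, at extractor x = -52 mm, in line with the middle of the bay
- bay1 (a point): centre of the floor of the middle bay (extractor y = 0 mm), 27 mm above the table
- filter2: loose filter of the nearest bay (extractor y = +80 mm), may be absent (None). Grey plate 84 x 56 x 14 mm (x, y, z), pale pleats, on its middle a black handle ridge 30 mm long (x), 10 mm thick (y), top 42 mm above the origin; pinch it across y. Origin: centre of its underside, z up; fitted, its axes agree with the extractor's. 0.12 kg; 2 mm play in the bay, plate top 1 mm below the rim
- tab2 (a joint): angle (rad) of the steel swing tab of the nearest bay (extractor y = +80 mm): 0 points along the extractor's +x over the filter's edge, positive is counter-clockwise from above; turns to 1.65 either way with slight friction (about 1.5 N at the post) and stays where left. The filter is clear beyond about 1.2 either way. Starts within 0.25 of 0
- tab2_post (a point): top centre of the upright black post on the tab of the nearest bay (extractor y = +80 mm): 10 mm across, 22 mm tall, 25 mm from the pivot, top 70 mm above the table; move it round the pivot to turn the tab, a plate 14 mm wide, 5 mm thick, reaching 32 mm from the pivot, its top 48.5 mm above the table
- tab2_pivot (a point): pivot of the tab of the nearest bay (extractor y = +80 mm), at the tab's underside 43.5 mm above the table, at extractor x = -52 mm, in line with the middle of the bay
- bay2 (a point): centre of the floor of the nearest bay (extractor y = +80 mm), 27 mm above the table

How it is judged:
By the outcome, as a careful person would: the job done as asked, in the order asked, and still so for the second after the job is handed in, with the robot touching nothing.
Of filter0, filter1, filter2 only 2 to 3 are there at a start; the rules pass over those that are not, and their reading is None.
At some moment in a run one of tray may be knocked a few centimetres aside while the robot is not near it.
Once in a run the grip may slacken for a moment while it holds something.
It also fails if it takes over 210 s, if anything falls off the work surface, if the arm or the gripper's body presses on something with over 40 N, if the wrist force passes 120 N, or if a joint passes its speed limit or range.

## Working session

There is one attempt and no reset: what is moved stays moved. The work goes in short steps, Python scripts to look and compute and a tool call to move; the robot and the scene stay as the last step left them, time stands still between calls to the robot, and variables do not carry over. Pictures are saved under pics/ and viewed, at most 14 in all, crops included, and the job is handed in when it is done.

Besides the shell and the picture viewer there is one more tool, called after "Emit:" by a JSON object that holds its "method" and its "body", one argument or row to a line. step_arm: Moves the arm, as the interface text tells. Its arguments: {"type":"object","properties":{"commands":{"type":"string"},"newtons":{"type":"number"}},"required":["commands"]}

```bash
mkdir -p pics; cat > h.py <<'E'
from rig import *
import numpy as np, cv2
from scipy.spatial.transform import Rotation as R
def ray(cam,xy,z,cm=None):
    m=cm or camera_model(cam); d=np.array(m["rotation"])@np.linalg.inv(np.array(m["mtx"]))@np.array([xy[0],xy[1],1.0])
    e=np.array(m["eye"]); return (e+d*(z-e[2])/d[2])
def rot():
    q=sense()["ee_rot"]; return R.from_quat([q[1],q[2],q[3],q[0]])
def snap(cam,name):
    im=capture(cam); cv2.imwrite(f"pics/{name}.png",cv2.cvtColor(im,cv2.COLOR_RGB2BGR)); return im
def loc(cam,label,z):
    r=spot_point(cam,label); return [(round(float(a["score"]),2),np.round(a["xy"]).astype(int).tolist(),np.round(ray(cam,a["xy"],z)[:2],1).tolist()) for a in r[:2]]
def to(p,yaw=None):
    """shift in cm in tool axes to bring TCP to p; tool x axis world yaw now"""
    s=sense(); r=rot(); d=r.inv().apply(np.array(p)-np.array(s["eef_pos"]))/10
    return np.round(d,2)
E
python3 - <<'E'
from h import *
a=snap("top","top0"); b=snap("scene","sc0")
m=camera_model("top"); print(m["eye"],np.round(m["rotation"],3).tolist(),m["mtx"])
s=sense(); print(s["eef_pos"],np.round(rot().as_matrix(),3).tolist(),s["force"],s["grip_width"])
for l,z in [("key_stop_top",44),("key_release_top",44),("key_reset_top",44),("keypad",0),("extractor",0),("tray",0),("filter0",28),("filter1",28),("filter2",28),("tab0_post",70),("tab1_post",70),("tab2_post",70),("tab0_pivot",43.5),("tab1_pivot",43.5),("tab2_pivot",43.5),("bay0",27),("bay1",27),("bay2",27)]:
    for c in ("top","scene"): print(l,c,loc(c,l,z))
E
```

```text
[443.16121487 -20.4513919  978.20934596] [0.031, -0.702, 0.711, -0.021] [[445.66512685   0.         250.26463734]
 [  0.         445.66512685 195.74833811]
 [  0.           0.           1.        ]]
[156.93285928 500.76249674 220.11172011] [[-0.954, 0.299, -0.001], [0.299, 0.954, -0.001], [0.0, -0.001, -1.0]] [0.19992782 0.07070605 1.02074638] 1.0001668320128438Traceback (most recent call last):
  File "<stdin>", line 6, in <module>
  File "h.py", line 12, in loc
    r=spot_point(cam,label); return [(round(float(a["score"]),2),np.round(a["xy"]).astype(int).tolist(),np.round(ray(cam,a["xy"],z)[:2],1).tolist()) for a in r[:2]]
                                                                                                                 ~~~^^^^^^^^^^^^^^^
  File "h.py", line 5, in ray
    m=cm or camera_model(cam); d=np.array(m["rotation"])@np.linalg.inv(np.array(m["mtx"]))@np.array([xy[0],xy[1],1.0])
                                 ~~~~~~~~~~~~~~~~~~~~~~~^~~~~~~~~~~~~~~~~~~~~~~~~~~~~~~~~~
ValueError: matmul: Input operand 1 has a mismatch in its core dimension 0, with gufunc signature (n?,k),(k,m?)->(n?,m?) (size 3 is different from 4)
```

View pics/top0.png

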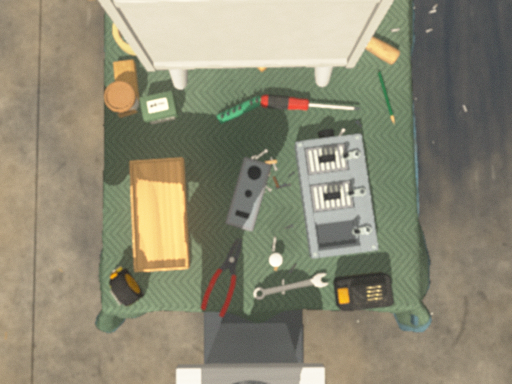

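View pics/sc0.png

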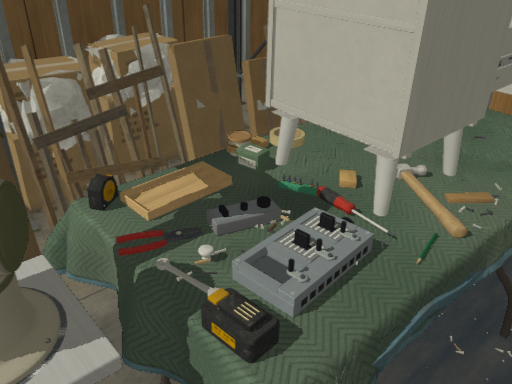

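The top view shows the tray at (160,215), the keypad at (250,192) and the extractor at (337,195). The far and middle bays hold filters and the nearest is empty. A cabinet on legs overhangs the far side. The camera rotation is a quaternion, so I'll fix the helper.

```bash
sed -i 's/np.array(m\["rotation"\])@/R.from_quat(np.roll(m["rotation"],-1)).as_matrix()@/' h.py
python3 - <<'E'
from h import *
capture("top");capture("scene")
print(camera_model("scene")["eye"])
for l,z in [("key_stop_top",44),("key_release_top",44),("key_reset_top",44),("keypad",0),("extractor",0),("tray",0),("filter0",28),("filter1",28),("tab0_post",70),("tab1_post",70),("tab0_pivot",43.5),("tab1_pivot",43.5),("tab2_pivot",43.5),("bay2",27)]:
    for c in ("top","scene"): print(l,c,loc(c,l,z))
m=camera_model("wrist");print(m, R.from_quat(np.roll(m["rotation"],-1)).as_matrix().round(2).tolist())
for xy in [(325,75),(180,75),(388,0)]: print(ray("top",xy,0))
E
```

```text
[ -24.15726845 -645.21082976  561.63500842]
key_stop_top top [(0.74, [252, 171], [562.8, -13.0]), (0.19, [324, 160], [584.2, -163.2])]
key_stop_top scene [(0.74, [347, 222], [633.8, -182.9]), (0.7, [263, 196], [572.7, -3.0])]
key_release_top top [(0.59, [243, 212], [477.0, 8.5]), (0.35, [324, 158], [590.0, -165.5])]
key_release_top scene [(0.51, [333, 258], [523.7, -241.7]), (0.46, [222, 212], [465.3, 3.1])]
key_reset_top top [(0.56, [248, 193], [517.0, -3.5])]
key_reset_top scene [(0.53, [246, 204], [523.0, -3.9])]
keypad top [(0.82, [249, 193], [519.8, -4.7]), (0.29, [361, 192], [518.9, -250.5])]
keypad scene [(0.98, [246, 222], [522.6, -5.3]), (0.55, [299, 281], [472.7, -211.4])]
extractor top [(0.71, [330, 198], [507.9, -183.0])]
extractor scene [(0.73, [304, 265], [512.8, -185.7])]
tray top [(0.61, [159, 216], [472.2, 194.2])]
tray scene [(0.95, [178, 193], [476.9, 190.5])]
filter0 top [(0.85, [330, 193], [515.9, -177.6]), (0.71, [325, 159], [588.8, -168.9])]
filter0 scene [(0.69, [322, 234], [583.7, -164.3]), (0.57, [302, 251], [513.1, -178.0])]
filter1 top [(0.85, [330, 193], 
[... 847 characters left out ...]
00.5, -185.5]), (0.59, [302, 283], [434.4, -251.9])]
bay2 top [(0.82, [329, 198], [506.0, -174.7]), (0.7, [324, 156], [596.3, -166.7])]
bay2 scene [(0.76, [276, 267], [444.4, -179.7]), (0.67, [223, 209], [490.5, 33.9])]
{'mtx': array([[319.94953533,   0.        , 253.02345763],
       [  0.        , 319.94953533, 190.54775691],
       [  0.        ,   0.        ,   1.        ]]), 'eye': array([ 84.7186334 , 524.90165286, 375.0504434 ]), 'rotation': array([0.12349988, 0.79672458, 0.5846475 , 0.09036055])} [[0.3, 0.91, 0.29], [0.95, -0.29, -0.09], [-0.0, 0.3, -0.95]]
[ 783.45595414 -178.0072531     0.        ]
[789.20291188 147.50266858   0.        ]
[ 954.5148714  -324.52903507    0.        ]
```

```bash
python3 - <<'E'
from h import *
print(to([515,-40,200]))
E
```

```text
[-50.34 -40.91   2.06]
```

Emit:
{"method": "step_arm", "body": {
  "commands": "0.4 -10 -8 0 0 0 0.2; 0.4 -20 -16 0 0 0 0.4; 0.4 -30 -24 1 0 0 0.6;0.4 -40 -32 1 0 0 0.9;0.4 -50.3 -40.9 2 0 0 1.18;0.4 -50.3 -40.9 2 0 0 1.18;0.4 -50.3 -40.9 2 0 0 1.18;0.4 -50.3 -40.9 2 0 0 1.18;0.4 -50.3 -40.9 2 0 0 1.18;0.4 -50.3 -40.9 2 0 0 1.18;0.4 -50.3 -40.9 2 0 0 1.18;0.4 -50.3 -40.9 2 0 0 1.18;0.4 -50.3 -40.9 2 0 0 1.18;0.4 -50.3 -40.9 2 0 0 1.18;0.4 -50.3 -40.9 2 0 0 1.18;0.4 -50.3 -40.9 2 0 0 1.18;0.4 -50.3 -40.9 2 0 0 1.18;0.4 -50.3 -40.9 2 0 0 1.18;0.4 -50.3 -40.9 2 0 0 1.18;0.4 -50.3 -40.9 2 0 0 1.18"
}}

```text
time_s: 3.32
eef_pos: [514.3, -38.8, 200.8]
ee_rot: [0.0, 0.675, 0.738, 0.0]
force: [0.2, 0.7, -0.4]
grip_width: 0.397
grip_force: 0.0
```

```bash
python3 - <<'E'
from h import *
snap("wrist","w0")
s=sense();print(s["time_s"],s["eef_pos"],s["joints"],rot().as_matrix().round(3).tolist())
for l,z in [("key_stop_top",44),("key_release_top",44),("key_reset_top",44),("keypad",0),("extractor",0),("filter0",27),("filter1",27),("tab0_post",70),("tab1_post",70),("tab0_pivot",43.5),("tab1_pivot",43.5),("tab2_pivot",43.5),("bay2",27)]:
    print(l,loc("wrist",l,z))
E
```

```text
3.3667 [514.35562545 -38.78985344 200.92283453] [-3.02741683e-01  3.08573929e-01  1.55630799e+00  9.16467995e-05
  1.27631533e+00 -3.91112010e-01] [[-0.088, 0.996, 0.0], [0.996, 0.088, -0.0], [-0.0, 0.0, -1.0]]
key_stop_top [(0.63, [306, 152], [566.6, -15.4])]
key_release_top [(0.97, [214, 116], [474.3, 11.6]), (0.73, [240, 281], [512.9, -166.7])]
key_reset_top [(0.59, [172, 284], [437.1, -177.9]), (0.58, [262, 136], [521.5, -3.9])]
keypad [(0.91, [264, 131], [524.6, -4.1])]
extractor []
filter0 []
filter1 []
tab0_post [(0.63, [243, 336], [520.3, -219.5])]
tab1_post [(0.69, [240, 337], [516.9, -220.8])]
tab0_pivot []
tab1_pivot [(0.78, [242, 336], [521.0, -243.4])]
tab2_pivot []
bay2 [(0.88, [171, 285], [431.8, -191.7])]
```

View pics/w0.png

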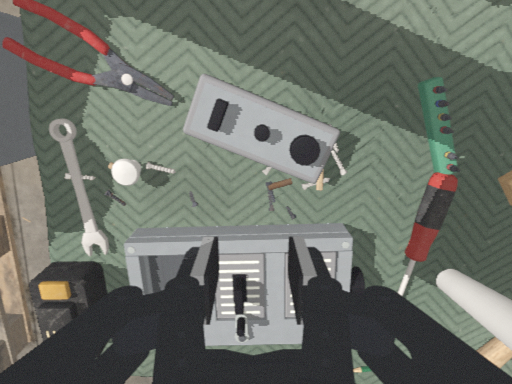

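Wrist view: the keys are at (217,115) bar, (262,133) small and (304,150) big, and the networks agree. The extractor below is parallel to the tool.

```bash
python3 - <<'E'
from h import *
print(to([565,-13,72]), to([475.5,10.5,72]))
E
```

```text
[ 2.23  5.25 12.86] [ 5.35 -3.46 12.86]
```

Emit:
{"method": "step_arm", "body": {
  "commands": "0 2.2 5.3 6 0 0 0;0 2.2 5.3 8 0 0 0;0 2.2 5.3 11 0 0 0;0 2.2 5.3 12.9 0 0 0;0 2.2 5.3 12.9 0 0 0;0 2.2 5.3 13.5 0 0 0;0 2.2 5.3 14 0 0 0;0 2.2 5.3 14.2 0 0 0;0 2.2 5.3 14.4 0 0 0;0 2.2 5.3 14.4 0 0 0"
}}

```text
time_s: 4.85
eef_pos: [565.8, -13.4, 57.3]
ee_rot: [0.001, 0.676, 0.737, 0.0]
force: [0.2, -0.5, -0.4]
grip_width: 0.003
grip_force: 0.0
```

Emit:
{"method": "step_arm", "body": {
  "commands": "0 0 0 0.15 0 0 0;0 0 0 0.3 0 0 0;0 0 0 0.3 0 0 0"
}}

```text
time_s: 5.1
eef_pos: [565.5, -13.3, 53.6]
ee_rot: [0.0, 0.676, 0.737, 0.0]
force: [-0.2, 0.3, -0.3]
grip_width: 0.002
grip_force: 0.0
```

```bash
python3 - <<'E'
from h import *
im=snap("wrist","w1"); sc=capture("scene")
cv2.imwrite("pics/s1.png",cv2.cvtColor(np.hstack([cv2.resize(im,(400,300)),cv2.resize(sc[150:270,180:340],(400,300))]),cv2.COLOR_RGB2BGR))
print(sense()["force"],sense()["eef_pos"])
E
```

```text
[-0.27647683 -0.45860919  0.18542293] [565.58283483 -13.25943853  53.65423323]
```

View pics/s1.png

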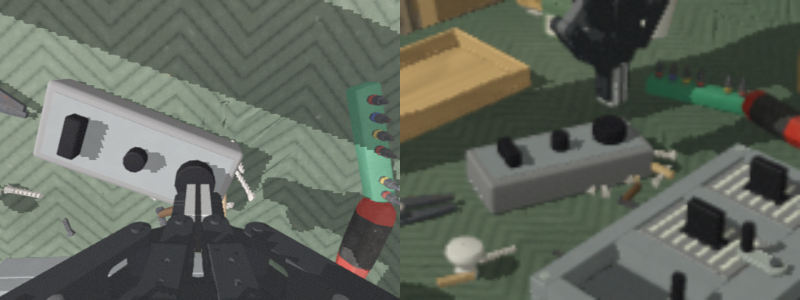

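The fingertips are centred over the big key but still above it, so I'll carry on down watching the force.

Emit:
{"method": "step_arm", "body": {
  "commands": "0 0 0 0.2 0 0 0;0 0 0 0.4 0 0 0;0 0 0 0.4 0 0 0"
}}

```text
time_s: 5.45
eef_pos: [565.3, -13.2, 49.1]
ee_rot: [-0.0, 0.676, 0.737, -0.0]
force: [0.4, -0.4, 0.2]
grip_width: 0.001
grip_force: 0.0
```

Emit:
{"method": "step_arm", "body": {
  "commands": "0 0 0 0.2 0 0 0;0 0 0 0.4 0 0 0;0 0 0 0.4 0 0 0"
}}

```text
time_s: 5.7
eef_pos: [565.4, -13.2, 45.1]
ee_rot: [-0.0, 0.676, 0.737, -0.0]
force: [0.2, -0.4, -0.0]
grip_width: 0.001
grip_force: 0.0
```

```bash
python3 - <<'E'
from h import *
im=capture("wrist"); sc=capture("scene")
cv2.imwrite("pics/s2.png",cv2.cvtColor(np.hstack([cv2.resize(im[100:384,180:400],(400,516)),cv2.resize(sc[170:240,230:290],(400,516))]),cv2.COLOR_RGB2BGR))
m=camera_model("scene");K=m["mtx"];Rm=R.from_quat(np.roll(m["rotation"],-1)).as_matrix()
for p in ([565.4,-13.2,45.1],[565.4,-13.2,28],[565,-13,44]):
    q=K@Rm.T@(np.array(p)-m["eye"]);print(p,q[:2]/q[2], (q[:2]/q[2]-[230,170])*[400/60,516/70])
E
```

```text
[565.4, -13.2, 45.1] [263.95121339 198.63521159] [226.34142262 211.08241686]
[565.4, -13.2, 28] [263.73410585 205.43288851] [224.89403902 261.19100673]
[565, -13, 44] [263.73585233 199.09984512] [224.90568217 214.50742977]
```

View pics/s2.png

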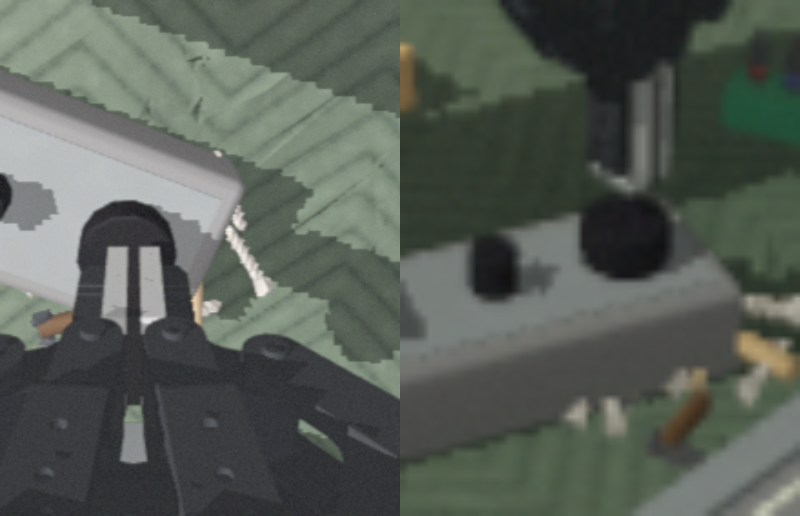

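The fingertips are still about 7 mm above the key in the scene view. The stated tip offset doesn't hold, so I'll find contact by force.

Emit:
{"method": "step_arm", "body": {
  "commands": "0 0 0 0.2 0 0 0;0 0 0 0.4 0 0 0;0 0 0 0.4 0 0 0"
}}

```text
time_s: 6.05
eef_pos: [565.4, -13.2, 41.1]
ee_rot: [-0.0, 0.676, 0.737, -0.0]
force: [0.2, 0.2, -0.1]
grip_width: 0.001
grip_force: 0.0
```

Emit:
{"method": "step_arm", "body": {
  "commands": "0 0 0 0.15 0 0 0;0 0 0 0.3 0 0 0;0 0 0 0.3 0 0 0"
}}

```text
time_s: 6.3
eef_pos: [565.4, -13.3, 38.3]
ee_rot: [-0.0, 0.676, 0.737, -0.0]
force: [0.3, 0.4, 0.7]
grip_width: -0.002
grip_force: 0.0
```

Emit:
{"method": "step_arm", "body": {
  "commands": "0 0 0 0.1 0 0 0;0 0 0 0.2 0 0 0;0 0 0 0.2 0 0 0"
}}

```text
time_s: 6.55
eef_pos: [565.5, -13.2, 36.4]
ee_rot: [-0.0, 0.676, 0.737, -0.0]
force: [0.4, -0.2, 0.3]
grip_width: -0.003
grip_force: 0.0
```

Emit:
{"method": "step_arm", "body": {
  "commands": "0 0 0 0.1 0 0 0;0 0 0 0.2 0 0 0;0 0 0 0.2 0 0 0"
}}

```text
time_s: 6.8
eef_pos: [565.4, -13.2, 34.4]
ee_rot: [-0.0, 0.676, 0.737, -0.0]
force: [-0.3, -0.3, 0.7]
grip_width: -0.002
grip_force: 0.0
```

```bash
python3 - <<'E'
from h import *
im=capture("wrist"); sc=capture("scene"); s=sense()
print(s["wrist_torque"],s["tau"],s["force"])
cv2.imwrite("pics/s3.png",cv2.cvtColor(np.hstack([cv2.resize(im[100:384,180:400],(400,516)),cv2.resize(sc[170:240,230:290],(400,516))]),cv2.COLOR_RGB2BGR))
E
```

```text
[ 0.02266126  0.01944832 -0.01956092] [-2.01834741e-04 -4.90623558e+01 -2.08112454e+01 -2.36372780e-04
 -2.81202527e-03  3.85647729e-05] [0.54482798 0.27734974 0.20899573]
```

View pics/s3.png

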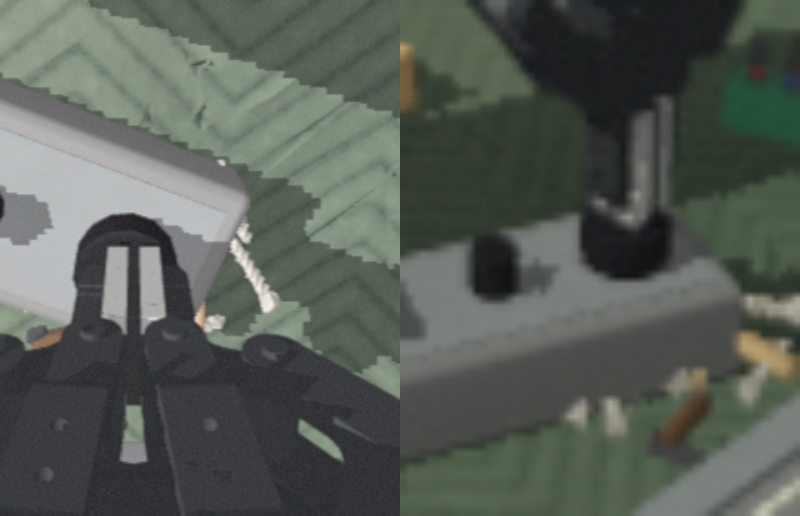

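The tip now looks level with the key top at about (625,222) in the crop, so contact is close.

Emit:
{"method": "step_arm", "body": {
  "commands": "0 0 0 0.1 0 0 0;0 0 0 0.2 0 0 0;0 0 0 0.2 0 0 0;0 0 0 0.2 0 0 0"
}}

```text
time_s: 7.23
eef_pos: [565.7, -13.3, 32.7]
ee_rot: [0.0, 0.676, 0.737, 0.0]
force: [-0.9, 1.0, 1.0]
grip_width: -0.002
grip_force: 0.6
```

Emit:
{"method": "step_arm", "body": {
  "commands": "0 0 0 0.1 0 0 0;0 0 0 0.2 0 0 0;0 0 0 0.2 0 0 0;0 0 0 0.2 0 0 0"
}}

```text
time_s: 7.57
eef_pos: [565.7, -13.3, 30.7]
ee_rot: [0.0, 0.676, 0.737, 0.0]
force: [-0.4, 0.2, 2.1]
grip_width: -0.002
grip_force: 1.4
```

Emit:
{"method": "step_arm", "body": {
  "commands": "0 0 0 0.1 0 0 0;0 0 0 0.2 0 0 0;0 0 0 0.2 0 0 0;0 0 0 0.2 0 0 0"
}}

```text
time_s: 7.9
eef_pos: [565.7, -13.3, 28.7]
ee_rot: [0.0, 0.676, 0.737, 0.0]
force: [0.7, 1.3, 4.6]
grip_width: 0.001
grip_force: 2.2
```

Emit:
{"method": "step_arm", "body": {
  "commands": "0 0 0 0.1 0 0 0;0 0 0 0.2 0 0 0;0 0 0 0.2 0 0 0;0 0 0 0.2 0 0 0"
}}

```text
time_s: 8.23
eef_pos: [565.8, -13.3, 28.0]
ee_rot: [0.0, 0.676, 0.737, 0.0]
force: [-5.7, 0.8, 17.1]
grip_width: -0.007
grip_force: 8.6
```

Bottomed out at TCP z≈28, so the shut tips sit about 11 mm above the reported TCP. Next I lift and go to the release key.

```bash
python3 - <<'E'
from h import *
print(to([475.5,10.5,50]))
E
```

```text
[ 3.16 -8.79 -2.21]
```

Emit:
{"method": "step_arm", "body": {
  "commands": "0 0 0 -1 0 0 0;0 0 0 -2.3 0 0 0;0 0 0 -2.3 0 0 0;0 3.2 -8.8 -2.3 0 0 0;0 3.2 -8.8 -2.3 0 0 0;0 3.2 -8.8 -2.3 0 0 0;0 3.2 -8.8 -2.3 0 0 0;0 3.2 -8.8 -1.5 0 0 0;0 3.2 -8.8 -0.7 0 0 0;0 3.2 -8.8 -0.3 0 0 0;0 3.2 -8.8 -0.1 0 0 0;0 3.2 -8.8 0 0 0 0;0 3.2 -8.8 0 0 0 0"
}}

```text
time_s: 9.32
eef_pos: [476.2, 10.6, 27.7]
ee_rot: [0.001, 0.676, 0.737, 0.0]
force: [-6.3, 0.7, 25.2]
grip_width: -0.002
grip_force: 12.4
```

```bash
python3 - <<'E'
from h import *
im=capture("wrist"); sc=capture("scene"); s=sense()
print(s["force"],s["eef_pos"])
cv2.imwrite("pics/s4.png",cv2.cvtColor(np.hstack([cv2.resize(im[100:384,180:400],(400,516)),cv2.resize(sc[170:240,200:260],(400,516))]),cv2.COLOR_RGB2BGR))
print(to([475.5,10.5,50]))
E
```

```text
[-6.87212457  1.00569719 24.71404434] [476.22953905  10.55962777  27.75214506]
[-0.   -0.07 -2.22]
```

View pics/s4.png

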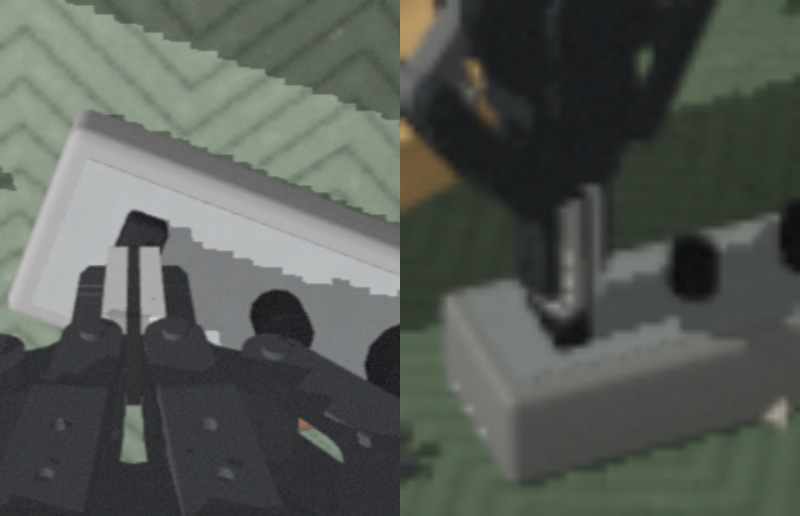

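The release key is bottomed under the fingertips at the same height. Next I look closely at the extractor.

```bash
python3 - <<'E'
from h import *
print(to([545,-265,170]))
E
```

```text
[-28.06   4.47 -14.2 ]
```

Emit:
{"method": "step_arm", "body": {
  "commands": "0 0 0 -3 0 0 0;0 0 0 -7 0 0 0;0 0 0 -10 0 0 0;0.5 -3 0 -14.2 0 0 0;0.5 -28 4.5 -14.2 0 0 0;0.5 -28 4.5 -14.2 0 0 0;0.5 -28 4.5 -14.2 0 0 0;0.5 -28 4.5 -14.2 0 0 0;0.5 -28 4.5 -14.2 0 0 0;0.5 -28 4.5 -14.2 0 0 0;0.5 -28 4.5 -14.2 0 0 0;0.5 -28 4.5 -14.2 0 0 0;0.5 -28 4.5 -14.2 0 0 0"
}}

```text
time_s: 10.5
eef_pos: [544.2, -263.9, 167.4]
ee_rot: [-0.001, 0.676, 0.737, 0.0]
force: [-0.3, 0.2, -0.2]
grip_width: 0.501
grip_force: 0.0
```

```bash
python3 - <<'E'
from h import *
snap("wrist","w5")
s=sense();print(s["time_s"],s["eef_pos"])
for l,z in [("filter0",27),("filter1",27),("tab0_post",70),("tab1_post",70),("tab0_pivot",43.5),("tab1_pivot",43.5),("tab2_pivot",43.5),("tab2_post",70),("bay0",27),("bay2",27)]:
    print(l,loc("wrist",l,z))
E
```

```text
10.55 [ 544.20556288 -263.02954837  167.83409632]
filter0 [(0.94, [317, 69], [592.3, -163.2]), (0.69, [131, 79], [431.8, -185.5])]
filter1 [(0.94, [317, 69], [592.5, -163.2]), (0.69, [131, 79], [431.8, -185.6])]
tab0_post []
tab1_post [(0.61, [221, 124], [516.7, -212.9])]
tab0_pivot [(0.96, [317, 151], [599.9, -232.1])]
tab1_pivot [(0.8, [227, 151], [520.5, -239.2])]
tab2_pivot [(0.8, [136, 153], [440.4, -248.5])]
tab2_post [(0.59, [119, 129], [437.3, -224.6])]
bay0 [(0.68, [133, 80], [433.5, -187.8]), (0.29, [325, 119], [606.0, -206.0])]
bay2 [(0.68, [133, 80], [433.5, -187.8]), (0.29, [325, 119], [606.0, -206.1])]
```

View pics/w5.png

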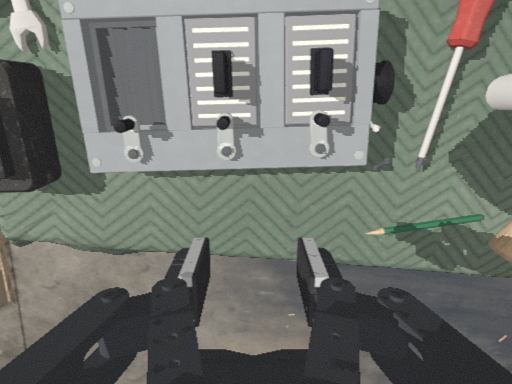

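Wrist view: pivots at (320,149), (227,151) and (136,153), post tops at (322,118) and (223,122), handles at (321,70) and (222,73). The nearest bay is empty.

```bash
python3 - <<'E'
from h import *
for xy in [(322,118),(223,122)]: print(ray("wrist",xy,70))
for xy in [(320,50),(222,53),(321,70),(222,73)]: print(ray("wrist",xy,69))
for xy in [(320,149),(227,151)]: print(ray("wrist",xy,48.5))
print(to([599,-206,70]))
E
```

```text
[ 594.09825772 -202.79740867   70.        ]
[ 517.8933804  -212.44292798   70.        ]
[ 585.49753753 -154.76610865   69.        ]
[ 514.20261659 -162.96763317   69.        ]
[ 588.28615501 -168.28387577   69.        ]
[ 514.98716432 -176.73109711   69.        ]
[ 601.02333705 -230.37285283   48.5       ]
[ 520.98380664 -239.047764     48.5       ]
[5.29 5.95 9.87]
```

Emit:
{"method": "step_arm", "body": {
  "commands": "0.4 5.3 5.6 2 0 0 0;0.4 5.3 5.6 5 0 0 0;0.4 5.3 5.6 8 0 0 0;0.4 5.3 5.6 10 0 0 0;0.4 5.3 5.6 12 0 0 0;0.4 5.3 5.6 12.7 0 0 0;0.4 5.3 5.6 12.7 0 0 0;0 5.3 5.6 12.7 0 0 0;0 5.3 5.6 12.7 0 0 0;0 5.3 5.6 12.7 0 0 0;0 5.3 5.6 12.7 0 0 0;0 5.3 5.6 12.7 0 0 0",
  "newtons": 20
}}

```text
time_s: 12.05
eef_pos: [596.0, -206.8, 43.1]
ee_rot: [0.001, 0.676, 0.737, 0.0]
force: [-2.2, 0.8, 7.3]
grip_width: 0.102
grip_force: 20.7
```

Emit:
{"method": "step_arm", "body": {
  "commands": "0 0 0 -0.3 0 0 0;0 -0.05 -0.25 -0.3 0 0 -0.08;0 -0.1 -0.52 -0.3 0 0 -0.15;0 -0.2 -0.75 -0.3 0 0 -0.22;0 -0.3 -0.98 -0.3 0 0 -0.3;0 -0.44 -1.19 -0.3 0 0 -0.37;0 -0.58 -1.39 -0.3 0 0 -0.44;0 -0.76 -1.57 -0.3 0 0 -0.5;0 -0.94 -1.74 -0.3 0 0 -0.57;0 -1.15 -1.88 -0.3 0 0 -0.64;0 -1.36 -2.01 -0.3 0 0 -0.7;0 -1.59 -2.1 -0.3 0 0 -0.77;0 -1.82 -2.19 -0.3 0 0 -0.84;0 -2.0 -2.23 -0.3 0 0 -0.9;0 -2.19 -2.26 -0.3 0 0 -0.9;0 -2.19 -2.26 -0.3 0 0 -0.9"
}}

```text
time_s: 13.38
eef_pos: [574.2, -229.2, 43.9]
ee_rot: [-0.001, 0.288, 0.958, 0.001]
force: [-0.1, 4.0, -5.5]
grip_width: 0.1
grip_force: 20.5
```

Tab 0 is at about 1.38. Next I release it, rise and go to tab 1.

Emit:
{"method": "step_arm", "body": {
  "commands": "0.3 0 0 0 0 0 0;0.3 0 0 0 0 0 0;0.3 0 0 0 0 0 0;0.4 0 0 -4 0 0 0;0.4 0 0 -5 0 0 0.12;0.4 0 0 -5 0 0 0.3;0.4 0 0 -5 0 0 0.5;0.4 0 0 -5 0 0 0.7;0.4 0 0 -5 0 0 0.9;0.4 0 0 -5 0 0 0.9;0.4 0 0 -5 0 0 0.9;0.4 0 0 -5 0 0 0.9;0.4 0 0 -5 0 0 0.9"
}}

```text
time_s: 14.47
eef_pos: [575.1, -230.5, 95.1]
ee_rot: [0.001, 0.676, 0.737, 0.0]
force: [-0.1, 0.2, -0.2]
grip_width: 0.401
grip_force: 0.0
```

```bash
python3 - <<'E'
from h import *
print(to([518,-214,45]),rot().as_matrix().round(3)[:2,:2].tolist(),sense()["eef_pos"],sense()["force"])
E
```

```text
[ 2.14 -5.55  5.  ] [[-0.086, 0.996], [0.996, 0.086]] [ 575.09053235 -230.52888988   95.10147583] [-0.05525132  0.23557231 -0.17125998]
```

Emit:
{"method": "step_arm", "body": {
  "commands": "0.4 2.1 -5.5 0 0 0 0;0.4 2.1 -5.5 0 0 0 0;0.4 2.1 -5.5 0.5 0 0 0;0.4 2.1 -5.5 3 0 0 0;0.4 2.1 -5.5 4.5 0 0 0;0.4 2.1 -5.5 4.8 0 0 0;0.4 2.1 -5.5 4.8 0 0 0;0 2.1 -5.5 4.8 0 0 0;0 2.1 -5.5 4.8 0 0 0;0 2.1 -5.5 4.8 0 0 0;0 2.1 -5.5 4.8 0 0 0;0 2.1 -5.5 4.8 0 0 0"
}}

```text
time_s: 15.47
eef_pos: [518.7, -214.3, 47.6]
ee_rot: [0.001, 0.676, 0.737, 0.0]
force: [-1.3, 0.9, 6.5]
grip_width: 0.101
grip_force: 19.8
```

Emit:
{"method": "step_arm", "body": {
  "commands": "0 0 0 0 0 0 0;0 -0.03 -0.3 0 0 0 -0.08;0 -0.09 -0.6 0 0 0 -0.15;0 -0.2 -0.88 0 0 0 -0.22;0 -0.3 -1.1 0 0 0 -0.3;0 -0.44 -1.35 0 0 0 -0.37;0 -0.58 -1.55 0 0 0 -0.44;0 -0.76 -1.73 0 0 0 -0.5;0 -0.94 -1.88 0 0 0 -0.57;0 -1.15 -2.04 0 0 0 -0.64;0 -1.36 -2.16 0 0 0 -0.7;0 -1.59 -2.26 0 0 0 -0.77;0 -1.82 -2.34 0 0 0 -0.84;0 -2.0 -2.38 0 0 0 -0.9;0 -2.19 -2.41 0 0 0 -0.9;0 -2.19 -2.41 0 0 0 -0.9"
}}

```text
time_s: 16.8
eef_pos: [496.3, -238.2, 47.5]
ee_rot: [0.0, 0.288, 0.958, -0.0]
force: [-1.8, 1.5, 6.6]
grip_width: 0.099
grip_force: 20.1
```

Emit:
{"method": "step_arm", "body": {
  "commands": "0.3 0 0 0 0 0 0;0.3 0 0 0 0 0 0;0.3 0 0 0 0 0 0;0.4 0 0 -4 0 0 0;0.4 0 0 -8 0 0 0.12;0.4 0 0 -11 0 0 0.3;0.4 0 0 -12 0 0 0.5;0.4 0 0 -12 0 0 0.7;0.4 0 0 -12 0 0 0.89;0.4 0 0 -12 0 0 0.89;0.4 0 0 -12 0 0 0.89;0.4 0 0 -12 0 0 0.89;0.4 0 0 -12 0 0 0.89"
}}

```text
time_s: 17.88
eef_pos: [496.1, -237.9, 166.5]
ee_rot: [-0.0, 0.671, 0.741, -0.0]
force: [-0.0, 0.7, 0.7]
grip_width: 0.403
grip_force: 0.0
```

```bash
python3 - <<'E'
from h import *
snap("wrist","w6"); capture("top"); s=sense();print(s["time_s"],s["eef_pos"])
for l,z in [("filter0",27),("tab0_post",70),("tab0_pivot",43.5)]: print(l,loc("wrist",l,z))
print(loc("top","tray",0),loc("top","filter0",27))
print(to([592,-169,70]),to([516,-177,70]))
E
```

```text
17.9833 [ 496.12257396 -237.91977964  166.51495188]
filter0 [(0.94, [366, 108], [591.9, -166.4]), (0.87, [276, 109], [511.5, -175.4])]
tab0_post [(0.63, [346, 186], [573.4, -228.0])]
tab0_pivot [(0.77, [366, 186], [599.7, -233.6])]
[(0.57, [159, 215], [474.9, 193.3])] [(0.94, [332, 196], [510.4, -181.8]), (0.93, [324, 161], [584.8, -166.4])]
[ 5.92 10.22  9.66] [5.87 2.57 9.66]
```

View pics/w6.png

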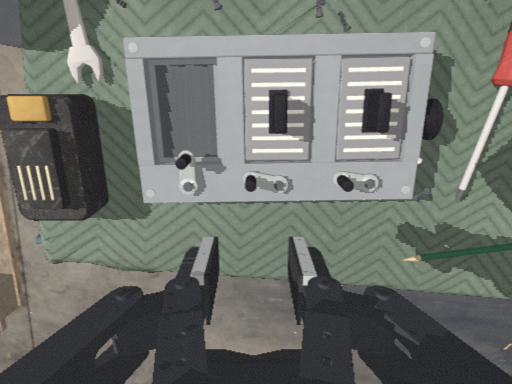

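Both tabs are now along the rim at (265,183) and (357,183), and the handles at (278,110) and (375,110) are free. I take the middle filter first.

Emit:
{"method": "step_arm", "body": {
  "commands": "0.4 5.9 2.4 0 0 0 0;0.4 5.9 2.4 2 0 0 0;0.4 5.9 2.4 5 0 0 0;0.4 5.9 2.4 9 0 0 0;0.4 5.9 2.4 12 0 0 0;0.4 5.9 2.4 13 0 0 0;0.4 5.9 2.4 13 0 0 0;0 5.9 2.4 13 0 0 0;0 5.9 2.4 13 0 0 0;0 5.9 2.4 13 0 0 0;0 5.9 2.4 13 0 0 0;0 5.9 2.4 13 0 0 0;0 5.9 2.4 13 0 0 0",
  "newtons": 60
}}

```text
time_s: 19.32
eef_pos: [513.5, -177.7, 38.7]
ee_rot: [-0.0, 0.671, 0.741, -0.001]
force: [-11.1, -1.0, 6.5]
grip_width: 0.098
grip_force: 61.1
```

Emit:
{"method": "step_arm", "body": {
  "commands": "0 0 0 -0.3 0 0 0;0 0 0 -0.6 0 0 0;0 0 0 -1 0 0 0;0 0 0 -1.5 0 0 0;0 0 0 -2.2 0 0 0;0 0 0 -2.2 0 0 0"
}}

```text
time_s: 19.82
eef_pos: [515.8, -177.7, 61.3]
ee_rot: [0.003, 0.672, 0.74, 0.001]
force: [0.0, -0.6, -1.2]
grip_width: 0.1
grip_force: 59.8
```

```bash
python3 - <<'E'
from h import *
s=sense();print(s["eef_pos"],s["force"],s["grip_width"])
capture("top"); t=trace("top","tray"); print([(round(float(a["score"]),2),a["rect"]) for a in t])
m=t[0]["mask"].astype(np.uint8)
c,_=cv2.findContours(m,cv2.RETR_EXTERNAL,cv2.CHAIN_APPROX_NONE); c=max(c,key=cv2.contourArea)
w=np.array([ray("top",p[0],22)[:2] for p in c],np.float32); print(cv2.minAreaRect(w))
E
```

```text
[ 515.77305749 -177.67364594   61.31965429] [ 0.04556137 -0.5867017  -1.19542852] 0.10005470775430866
[(0.69, [158.9, 216.2, 57.5, 111.2])]
((477.4509582519531, 189.39401245117188), (239.77218627929688, 119.42718505859375), 2.741220474243164)
```

Filter 1 is out (about −1.2 N on the wrist). I carry it to above the tray's far half.

```bash
python3 - <<'E'
from h import *
print(to([517.5,192,110]),to([517.5,120,120]))
E
```

```text
[36.72  3.82 -5.07] [29.56  3.13 -6.06]
```

Emit:
{"method": "step_arm", "body": {
  "commands": "0 0 0 -3 0 0 0;0 1 0 -6 0 0 0;0 3 0.3 -6 0 0 0;0 6 0.5 -6 0 0 0;0 9 0.8 -6 0 0 0;0 12 1.2 -6 0 0 0.02;0 15 1.5 -6 0 0 0.05;0 18 1.8 -6 0 0 0.05;0 21 2.1 -6 0 0 0.05;0 24 2.4 -6 0 0 0.05;0 27 2.8 -6 0 0 0.05;0 30 3.1 -6 0 0 0.05;0 33 3.4 -6 0 0 0.05;0 36 3.7 -6 0 0 0.05;0 36.7 3.8 -6 0 0 0.05;0 36.7 3.8 -6 0 0 0.05;0 36.7 3.8 -6 0 0 0.05"
}}

```text
time_s: 21.33
eef_pos: [516.7, 191.7, 118.5]
ee_rot: [0.0, 0.69, 0.724, -0.0]
force: [-0.5, -0.0, -1.6]
grip_width: 0.1
grip_force: 59.9
```

```bash
python3 - <<'E'
from h import *
s=sense();print(s["time_s"],s["eef_pos"],s["force"],s["grip_width"],rot().as_matrix().round(3)[:2,:2].tolist())
a=capture("wrist");b=capture("top");c=capture("scene"); print(loc("scene","tray",0))
t=trace("top","tray"); m=t[0]["mask"].astype(np.uint8); print(t[0]["rect"])
cv2.imwrite("pics/p1.png",cv2.cvtColor(np.hstack([cv2.resize(a,(400,300)),cv2.resize(b[110:290,90:330],(400,300))]),cv2.COLOR_RGB2BGR))
E
```

```text
21.3333 [516.65436687 191.71136323 118.54670995] [-0.4997726  -0.01424235 -1.63190894] 0.09978153702861171 [[-0.047, 0.999], [0.999, 0.047]]
[(0.68, [181, 194], [481.4, 183.8]), (0.56, [320, 250], [570.6, -172.8])]Traceback (most recent call last):
  File "<stdin>", line 4, in <module>
IndexError: list index out of range
```

```bash
python3 - <<'E'
from h import *
a=capture("wrist");c=capture("scene")
cv2.imwrite("pics/p1.png",cv2.cvtColor(np.hstack([cv2.resize(a,(400,300)),cv2.resize(c[110:290,90:330],(400,300))]),cv2.COLOR_RGB2BGR))
E
```

```text
(no output)
```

View pics/p1.png

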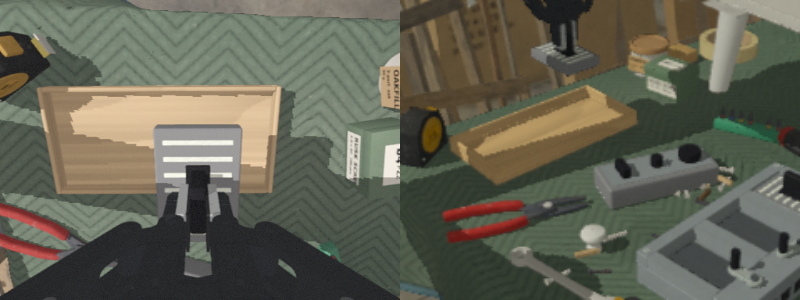

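```bash
python3 - <<'E'
from h import *
P=[ray("wrist",(x*1.28,y*1.28),22)[:2] for x,y in [(38,88),(282,88),(272,192),(60,192)]]
print(np.round(P,0).tolist(),np.mean(P,0))
r=P[1]-P[0]; print(np.arctan2(r[1],r[0]))
E
```

```text
[[359.0, 245.0], [598.0, 256.0], [603.0, 143.0], [367.0, 132.0]] [481.91962795 194.17243286]
0.045030498540920144
```

The tray is unmoved, centred near (480,192) mm with yaw 0.045. I lower the filter.

Emit:
{"method": "step_arm", "body": {
  "commands": "0 0.2 0.3 2 0 0 0;0 0.2 0.3 4.5 0 0 0;0 0.2 0.3 7 0 0 0;0 0.2 0.3 8.5 0 0 0;0 0.2 0.3 9.3 0 0 0;0 0.2 0.3 9.7 0 0 0;0 0.2 0.3 10 0 0 0;0 0.2 0.3 10.1 0 0 0;0 0.2 0.3 10.1 0 0 0"
}}

```text
time_s: 22.43
eef_pos: [519.9, 194.2, 18.3]
ee_rot: [0.0, 0.69, 0.724, 0.0]
force: [0.1, -0.4, -1.4]
grip_width: 0.101
grip_force: 59.9
```

Emit:
{"method": "step_arm", "body": {
  "commands": "0 0 0 0.1 0 0 0;0 0 0 0.2 0 0 0;0 0 0 0.2 0 0 0"
}}

```text
time_s: 22.68
eef_pos: [519.9, 194.3, 16.7]
ee_rot: [0.0, 0.69, 0.724, 0.001]
force: [-1.5, -1.1, 5.7]
grip_width: 0.096
grip_force: 60.6
```

Emit:
{"method": "step_arm", "body": {
  "commands": "0.4 0 0 0 0 0 0;0.4 0 0 0 0 0 0;0.4 0 0 0 0 0 0;0.4 0 0 0 0 0 0;0.4 0 0 -2 0 0 0;0.4 0 0 -5 0 0 0;0.4 0 0 -9 0 0 0;0.4 0 0 -13 0 0 0;0.4 0 0 -15 0 0 0"
}}

```text
time_s: 23.43
eef_pos: [520.7, 194.5, 170.4]
ee_rot: [0.002, 0.69, 0.724, 0.002]
force: [0.6, -0.7, 0.8]
grip_width: 0.402
grip_force: 0.0
```

```bash
python3 - <<'E'
from h import *
s=sense();print(s["time_s"],s["eef_pos"])
print(to([592,-169,130]))
a=capture("wrist");c=capture("scene")
cv2.imwrite("pics/p2.png",cv2.cvtColor(np.hstack([cv2.resize(a,(400,300)),cv2.resize(c[110:290,90:330],(400,300))]),cv2.COLOR_RGB2BGR))
E
```

```text
23.4333 [520.69389526 194.4540215  170.40612133]
[-36.64   5.39   4.05]
```

View pics/p2.png

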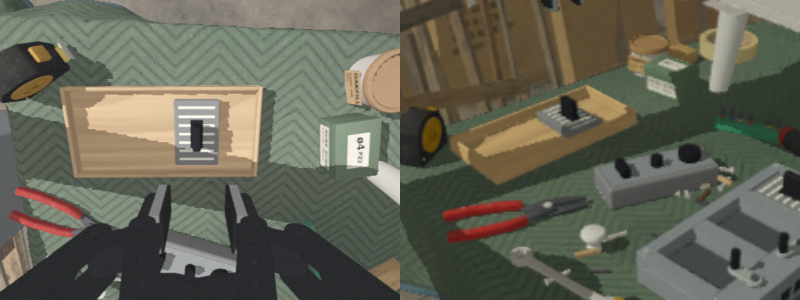

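Filter 1 lies flat in the tray with its handle up, around (196,130). Next is filter 0.

Emit:
{"method": "step_arm", "body": {
  "commands": "0.4 -4 0.6 0 0 0 -0.05;0.4 -8 1.2 0 0 0 -0.05;0.4 -12 1.8 0 0 0 -0.05;0.4 -16 2.4 0 0 0 -0.05;0.4 -20 3 0 0 0 -0.05;0.4 -24 3.6 0 0 0 -0.05;0.4 -28 4.2 0 0 0 -0.05;0.4 -32 4.7 0 0 0 -0.05;0.4 -35 5.2 0 0 0 -0.05;0.4 -36.7 5.4 0 0 0 -0.05;0.4 -36.7 5.4 2 0 0 -0.05;0.4 -36.7 5.4 4 0 0 -0.05;0.4 -36.7 5.4 4 0 0 -0.05;0.4 -36.7 5.4 4 0 0 -0.05"
}}

```text
time_s: 24.7
eef_pos: [590.0, -169.5, 124.2]
ee_rot: [-0.002, 0.672, 0.741, -0.0]
force: [0.4, -0.2, 0.9]
grip_width: 0.401
grip_force: 0.0
```

```bash
python3 - <<'E'
from h import *
s=sense();print(s["time_s"],s["eef_pos"],rot().as_matrix().round(3)[:2,:2].tolist())
print(to([592,-169,37.5]))
a=capture("wrist"); print(loc("wrist","filter0",27))
cv2.imwrite("pics/p3.png",cv2.cvtColor(a,cv2.COLOR_RGB2BGR))
E
```

```text
24.7 [ 589.99699956 -169.4847079   124.24194747] [[-0.097, 0.995], [0.995, 0.097]]
[0.01 0.23 8.67]
[(0.8, [256, 184], [594.6, -166.7])]
```

View pics/p3.png

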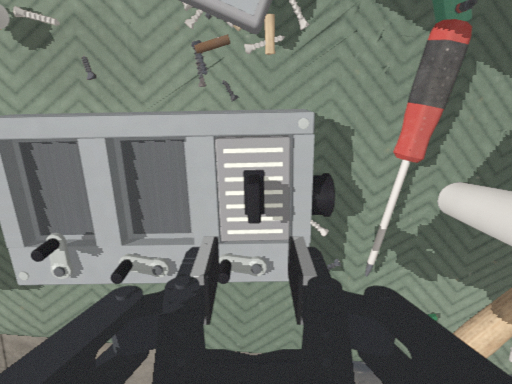

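Handle 0 at (254,195) is centred between the fingers.

Emit:
{"method": "step_arm", "body": {
  "commands": "0.4 0 0.2 3 0 0 0;0.4 0 0.2 6 0 0 0;0.4 0 0.2 8 0 0 0;0.4 0 0.2 8.6 0 0 0;0.4 0 0.2 8.6 0 0 0;0 0 0.2 8.6 0 0 0;0 0 0.2 8.6 0 0 0;0 0 0.2 8.6 0 0 0;0 0 0.2 8.6 0 0 0;0 0 0.2 8.6 0 0 0;0 0 0.2 8.6 0 0 0",
  "newtons": 60
}}

```text
time_s: 25.72
eef_pos: [593.0, -170.1, 41.8]
ee_rot: [0.001, 0.672, 0.741, -0.0]
force: [-3.8, 0.5, 5.6]
grip_width: 0.103
grip_force: 59.4
```

Emit:
{"method": "step_arm", "body": {
  "commands": "0 0 0 -0.3 0 0 0;0 0 0 -0.6 0 0 0;0 0 0 -1 0 0 0;0 0 0 -1.5 0 0 0;0 0 0 -2.5 0 0 0;0 0 0 -5.5 0 0 0;0 0 0 -8 0 0 0;0 0 0 -8 0 0 0"
}}

```text
time_s: 26.38
eef_pos: [595.2, -170.7, 126.1]
ee_rot: [0.005, 0.672, 0.741, 0.002]
force: [0.3, -0.5, -1.1]
grip_width: 0.1
grip_force: 58.9
```

```bash
python3 - <<'E'
from h import *
s=sense();print(s["time_s"],s["eef_pos"],s["force"],s["grip_width"])
capture("top");capture("scene")
t=trace("top","tray"); print([(round(float(a["score"]),2),a["rect"]) for a in t])
print(loc("top","tray",0),loc("scene","tray",0))
print(to([440,191,120]))
E
```

```text
26.3833 [ 595.22471329 -170.71437402  126.14046766] [ 0.312037   -0.49263554 -1.05587082] 0.10047064891461718
[(0.97, [158.3, 215.1, 58.0, 116.5])]
[(0.77, [158, 214], [477.3, 195.3])] [(0.74, [180, 196], [473.3, 176.6]), (0.69, [329, 198], [738.3, -51.0])]
[ 37.35 -11.66  -0.08]
```

Emit:
{"method": "step_arm", "body": {
  "commands": "0 3 -1 0 0 0 0;0 6 -2 0 0 0 0;0 9 -3 0 0 0 0;0 12 -4 0 0 0 0.02;0 15 -5 0 0 0 0.05;0 18 -6 0 0 0 0.05;0 21 -7 0 0 0 0.05;0 24 -8 0 0 0 0.05;0 27 -9 0 0 0 0.05;0 30 -10 0 0 0 0.05;0 33 -11 0 0 0 0.05;0 36 -11.5 0 0 0 0.05;0 37.3 -11.7 0 0 0 0.05;0 37.3 -11.7 0 0 0 0.05;0 37.3 -11.7 0 0 0 0.05"
}}

```text
time_s: 27.88
eef_pos: [439.7, 190.4, 119.0]
ee_rot: [-0.0, 0.69, 0.724, -0.0]
force: [-0.3, 0.2, -0.5]
grip_width: 0.1
grip_force: 58.9
```

```bash
python3 - <<'E'
from h import *
s=sense();print(s["time_s"],s["eef_pos"],s["force"],s["grip_width"],rot().as_matrix().round(3)[:2,:2].tolist())
a=capture("wrist");c=capture("scene")
print(loc("scene","tray",0),loc("wrist","tray",0))
cv2.imwrite("pics/p4.png",cv2.cvtColor(np.hstack([cv2.resize(a,(400,300)),cv2.resize(c[110:290,90:330],(400,300))]),cv2.COLOR_RGB2BGR))
E
```

```text
27.8833 [439.7205433  190.40233252 119.04570329] [-0.34050519  0.21943696 -0.49145964] 0.09997154467927852 [[-0.048, 0.999], [0.999, 0.048]]
[(0.67, [357, 238], [657.7, -195.9]), (0.65, [177, 196], [467.7, 180.7])] [(0.68, [294, 178], [477.9, 193.6])]
```

View pics/p4.png

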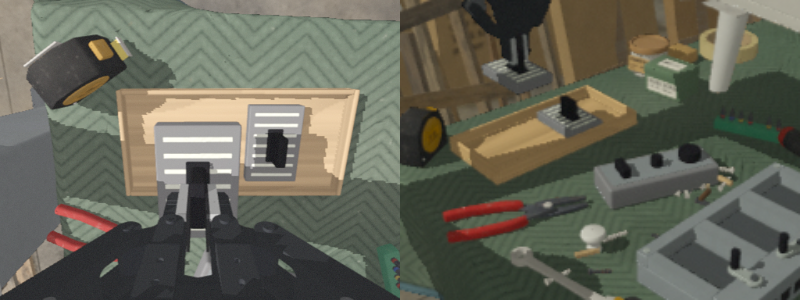

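Filter 0 hangs over the tray's free near half with filter 1 lying beside it. I lower.

Emit:
{"method": "step_arm", "body": {
  "commands": "0 0 0 2.5 0 0 0;0 0 0 5 0 0 0;0 0 0 7 0 0 0;0 0 0 8.5 0 0 0;0 0 0 9.2 0 0 0;0 0 0 9.6 0 0 0;0 0 0 9.8 0 0 0;0 0 0 9.9 0 0 0;0 0 0 10 0 0 0;0 0 0 10 0 0 0"
}}

```text
time_s: 28.92
eef_pos: [440.4, 190.3, 20.1]
ee_rot: [0.0, 0.69, 0.724, 0.0]
force: [0.1, -0.3, -0.4]
grip_width: 0.101
grip_force: 58.9
```

Emit:
{"method": "step_arm", "body": {
  "commands": "0 0 0 0.1 0 0 0;0 0 0 0.2 0 0 0;0 0 0 0.2 0 0 0"
}}

```text
time_s: 29.17
eef_pos: [440.5, 190.3, 19.7]
ee_rot: [0.001, 0.69, 0.724, 0.0]
force: [-9.7, -3.0, 24.0]
grip_width: 0.094
grip_force: 62.3
```

Contact. I release, rise and head to the reset key.

Emit:
{"method": "step_arm", "body": {
  "commands": "0.4 0 0 -0.2 0 0 0;0.4 0 0 -0.2 0 0 0;0.4 0 0 -0.2 0 0 0;0.4 0 0 -0.2 0 0 0;0.4 0 0 -2 0 0 0;0.4 0 0 -5 0 0 0;0.4 0 0 -9 0 0 0;0.2 0 0 -12 0 0 0;0 -5 0 -12 0 0 0;0 -10 0 -12 0 0 0;0 -10 0 -12 0 0 0;0 -10 0 -12 0 0 0"
}}

```text
time_s: 30.17
eef_pos: [445.0, 87.6, 137.6]
ee_rot: [0.0, 0.692, 0.722, -0.0]
force: [-0.8, 0.1, -0.4]
grip_width: 0.002
grip_force: 0.0
```

```bash
python3 - <<'E'
from h import *
s=sense();print(s["time_s"],s["eef_pos"],s["force"])
a=capture("wrist");b=capture("top");c=capture("scene")
print(loc("top","filter0",5),loc("scene","filter0",5),loc("top","tray",0),loc("wrist","key_reset_top",44))
for t in trace("wrist","filter0"): print(round(float(t["score"]),2),np.round(t["rect"]),ray("wrist",t["rect"][:2],19)[:2])
cv2.imwrite("pics/p5.png",cv2.cvtColor(np.hstack([cv2.resize(a,(400,300)),cv2.resize(c[110:290,90:330],(400,300))]),cv2.COLOR_RGB2BGR))
print(to([520.5,-2,50]))
E
```

```text
30.1667 [445.03217171  87.63931071 137.63823039] [-0.84656185  0.1439692  -0.43011729]
[(0.77, [159, 195], [518.2, 193.2])] [(0.78, [164, 197], [436.7, 188.7])] [] [(0.48, [334, 290], [523.6, 0.3])]
0.88 [253.  56.  75. 111.] [441.01605352 194.2449442 ]
[-9.66  7.13  8.75]
```

View pics/p5.png

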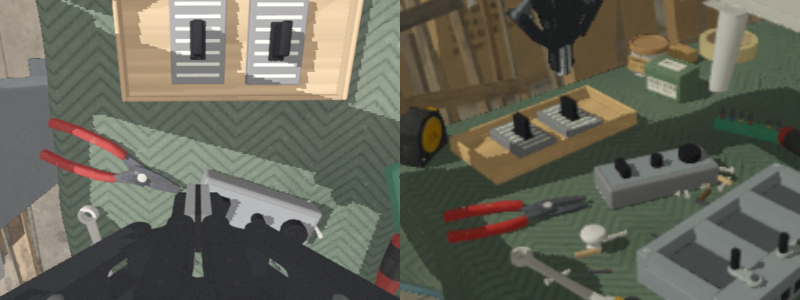

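Both filters lie flat in the tray with handles up. Last, the reset key, midway between the two other keys.

Emit:
{"method": "step_arm", "body": {
  "commands": "0 -3 2 0 0 0 0;0 -6 4 0 0 0 0;0 -9 6 0 0 0 0;0 -9.6 7.1 2 0 0 0;0 -9.6 7.1 5 0 0 0;0 -9.6 7.1 8 0 0 0;0 -9.6 7.1 9.5 0 0 0;0 -9.6 7.1 10.2 0 0 0;0 -9.6 7.1 10.6 0 0 0;0 -9.6 7.1 10.8 0 0 0;0 -9.6 7.1 11 0 0 0;0 -9.6 7.1 11 0 0 0"
}}

```text
time_s: 31.57
eef_pos: [520.6, -2.0, 28.5]
ee_rot: [0.0, 0.69, 0.724, 0.0]
force: [-2.7, 1.7, 4.0]
grip_width: -0.002
grip_force: 2.3
```

Emit:
{"method": "step_arm", "body": {
  "commands": "0 0 0 0.1 0 0 0;0 0 0 0.2 0 0 0;0 0 0 0.2 0 0 0;0 0 0 0.2 0 0 0"
}}

```text
time_s: 31.9
eef_pos: [520.8, -2.0, 27.9]
ee_rot: [0.001, 0.69, 0.724, 0.001]
force: [-7.8, 2.8, 20.8]
grip_width: 0.003
grip_force: 10.0
```

Bottomed (20.8 N at z 27.9). I lift away.

Emit:
{"method": "step_arm", "body": {
  "commands": "0 0 0 -1 0 0 0;0 0 0 -3 0 0 0;0 0 0 -7 0 0 0;0 0 0 -11 0 0 0;0 0 0 -15 0 0 0;0 0 0 -15 0 0 0;0 0 0 -15 0 0 0;0 0 0 -15 0 0 0"
}}

```text
time_s: 32.57
eef_pos: [520.0, -2.2, 175.3]
ee_rot: [0.0, 0.69, 0.724, -0.0]
force: [-1.3, -0.0, 0.3]
grip_width: 0.003
grip_force: 0.0
```

```bash
python3 - <<'E'
from h import *
capture("top");capture("scene"); s=sense();print(s["time_s"],s["eef_pos"],s["force"])
print([(round(float(t["score"]),2),np.round(t["rect"])) for c in ("top","scene") for t in trace(c,"filter0")],loc("top","tray",0),loc("scene","tray",0))
print(finish_job())
E
```

```text
32.6667 [519.64797461  -2.12661269 174.33836437] [-0.23765547 -0.03954826 -0.58300659]
[(0.85, array([160., 195.,  39.,  30.])), (0.75, array([153., 231.,  27.,  30.])), (0.44, array([154., 217.,  53., 111.])), (0.81, array([190., 179.,  36.,  26.])), (0.73, array([164., 189.,  42.,  28.]))] [(0.68, [160, 217], [470.2, 192.8])] [(0.72, [178, 193], [476.4, 188.5])]
the job is handed in; nothing more can be done
None
```

The job is handed in after 32.7 s: stop then release pressed first, both fitted filters (far and middle bays) laid flat in the tray with handles up, then reset pressed last; no verdict came back.

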